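# Find the rocking corner of the model house and press its shim flat

### The job

The model house on its plywood base rocks at one corner. Press firmly down on the marks at the corners of the base with the fingertips to find the one that gives, then press that corner's yellow shim down until it lies fully flat. Leave the other three shims standing, grasp and lift nothing, and leave the loose things around alone.

Things in the scene. Friction and masses are not known exactly. Their poses are not given: they have to be found in the camera images.
- stand: Fixed aluminium levelling stand, a board 220 x 200 x 8 mm on the table, with 8 mm thick steel guide pins, 60 mm high, at the middles of its four sides (106 mm from the centre in x, 96 mm in y). Origin: centre of its underside, on the table. Its x points away from the robot and y to the robot's left, turned by up to 0.3 rad.
- plate: Loose plywood base plate 200 x 180 x 9 mm with a red-roofed model house (walls 90 x 80 mm, top about 100 mm above the plate's underside) fixed on its middle; about 0.7 kg. It rests level on the stand's four feet, between the guide pins, its upper face 53 mm above the table. Origin: centre of the underside; x and y as the stand's.
- corner_1 (a point): Press mark (dark dot, 18 mm) on the plate's upper face at its near left corner, straight above a foot: -82, +72 mm from the plate's centre in x, y. Three of the four corners stand firm; the one that rocks starts to give at about 2 to 3 N, is fully down (6.5 mm) at about 6 N and springs back up when let go.
- corner_2 (a point): Press mark (dark dot, 18 mm) on the plate's upper face at its near right corner, straight above a foot: -82, -72 mm from the plate's centre in x, y. Three of the four corners stand firm; the one that rocks starts to give at about 2 to 3 N, is fully down (6.5 mm) at about 6 N and springs back up when let go.
- corner_3 (a point): Press mark (dark dot, 18 mm) on the plate's upper face at its far left corner, straight above a foot: +82, +72 mm from the plate's centre in x, y. Three of the four corners stand firm; the one that rocks starts to give at about 2 to 3 N, is fully down (6.5 mm) at about 6 N and springs back up when let go.
- corner_4 (a point): Press mark (dark dot, 18 mm) on the plate's upper face at its far right corner, straight above a foot: +82, -72 mm from the plate's centre in x, y. Three of the four corners stand firm; the one that rocks starts to give at about 2 to 3 N, is fully down (6.5 mm) at about 6 N and springs back up when let go.
- shim_1 (a joint): Yellow flip-down shim of the near left corner (corner_1): a lever sticking out sideways from under the plate's edge, hinged along the stand's x at x -52, y +82, z +16 mm of the stand's origin. Value: 0 when it stands up 50 degrees above level, grows as it is pushed down, 0.87 rad (a stop) when flat and level. It stays where it is left; 2 to 3 N on the pad moves it. Flat, its cam carries the corner.
- shim_1_pad (a point): Middle of the upper face of the pad (26 x 26 x 6 mm) at the outer end of shim_1, 52 mm out from its hinge (lever tip 65 mm); moves with the shim. Up: about -52, +113, +58 mm from the stand's origin; flat: -52, +134, +19 mm.
- shim_2 (a joint): Yellow flip-down shim of the near right corner (corner_2): a lever sticking out sideways from under the plate's edge, hinged along the stand's x at x -52, y -82, z +16 mm of the stand's origin. Value: 0 when it stands up 50 degrees above level, grows as it is pushed down, 0.87 rad (a stop) when flat and level. It stays where it is left; 2 to 3 N on the pad moves it. Flat, its cam carries the corner.
- shim_2_pad (a point): Middle of the upper face of the pad (26 x 26 x 6 mm) at the outer end of shim_2, 52 mm out from its hinge (lever tip 65 mm); moves with the shim. Up: about -52, -113, +58 mm from the stand's origin; flat: -52, -134, +19 mm.
- shim_3 (a joint): Yellow flip-down shim of the far left corner (corner_3): a lever sticking out sideways from under the plate's edge, hinged along the stand's x at x +52, y +82, z +16 mm of the stand's origin. Value: 0 when it stands up 50 degrees above level, grows as it is pushed down, 0.87 rad (a stop) when flat and level. It stays where it is left; 2 to 3 N on the pad moves it. Flat, its cam carries the corner.
- shim_3_pad (a point): Middle of the upper face of the pad (26 x 26 x 6 mm) at the outer end of shim_3, 52 mm out from its hinge (lever tip 65 mm); moves with the shim. Up: about +52, +113, +58 mm from the stand's origin; flat: +52, +134, +19 mm.
- shim_4 (a joint): Yellow flip-down shim of the far right corner (corner_4): a lever sticking out sideways from under the plate's edge, hinged along the stand's x at x +52, y -82, z +16 mm of the stand's origin. Value: 0 when it stands up 50 degrees above level, grows as it is pushed down, 0.87 rad (a stop) when flat and level. It stays where it is left; 2 to 3 N on the pad moves it. Flat, its cam carries the corner.
- shim_4_pad (a point): Middle of the upper face of the pad (26 x 26 x 6 mm) at the outer end of shim_4, 52 mm out from its hinge (lever tip 65 mm); moves with the shim. Up: about +52, -113, +58 mm from the stand's origin; flat: +52, -134, +19 mm.
- pin_1 (a joint): Thin orange feeler pin (6 mm thick) in the stand under the plate, beside the foot of corner_1. Its top stands 1.2 mm below the plate: it reads 0 at the start, is pushed down 3 to 6 mm (0.003 to 0.006) by the plate when that corner gives, and stays down afterwards. A firm corner leaves it at about 0. It needs under 1 N.
- pin_2 (a joint): Thin orange feeler pin (6 mm thick) in the stand under the plate, beside the foot of corner_2. Its top stands 1.2 mm below the plate: it reads 0 at the start, is pushed down 3 to 6 mm (0.003 to 0.006) by the plate when that corner gives, and stays down afterwards. A firm corner leaves it at about 0. It needs under 1 N.
- pin_3 (a joint): Thin orange feeler pin (6 mm thick) in the stand under the plate, beside the foot of corner_3. Its top stands 1.2 mm below the plate: it reads 0 at the start, is pushed down 3 to 6 mm (0.003 to 0.006) by the plate when that corner gives, and stays down afterwards. A firm corner leaves it at about 0. It needs under 1 N.
- pin_4 (a joint): Thin orange feeler pin (6 mm thick) in the stand under the plate, beside the foot of corner_4. Its top stands 1.2 mm below the plate: it reads 0 at the start, is pushed down 3 to 6 mm (0.003 to 0.006) by the plate when that corner gives, and stays down afterwards. A firm corner leaves it at about 0. It needs under 1 N.
- motor: Loose blue motor block 26 x 34 x 22 mm with a short shaft, between the two left shims. A bystander. Origin: centre of its underside.
- knob_cap: Loose red round knob cap, 32 mm across, 20 mm high, between the two right shims. A bystander. Origin: centre of its underside.
- screwdriver: Loose screwdriver, 150 mm long, lying on the table to the right. A bystander. Origin: on its length, underside.
- battery_tubs: Loose pair of joined black round battery tubs, 52 x 108 mm, 81 mm high. A bystander. Origin: centre of its underside.
- glue: Loose white glue bottle with an orange cap, 48 mm across, 130 mm high. A bystander. Origin: centre of its underside.
- jar: Loose empty glass, 80 mm across, 90 mm high. A bystander. Origin: centre of its underside.

How it is judged (in metres and radians):
On the way:
1. the corner that rocks is pressed down by the fingers (its mark at least 3.5 mm low) while all four shims still stand up (((height (world z) of corner_1 below 0.0495 m and value of joint pin_1 above 0.0025 m) or (height (world z) of corner_2 below 0.0495 m and value of joint pin_2 above 0.0025 m) or (height (world z) of corner_3 below 0.0495 m and value of joint pin_3 above 0.0025 m) or (height (world z) of corner_4 below 0.0495 m and value of joint pin_4 above 0.0025 m)) and contact force between the fingers and plate above 1 N and value of joint each of shim_1, shim_2, shim_3, shim_4 below 0.35 rad), for 0.1 s.
At the end, for the whole second after the job is handed in: The shim of the corner that rocks lies flat (value above 0.79 of 0.87), the other three still stand up (below 0.35), and the plate rests level in its place (every corner mark 51 to 56 mm above the table, moved less than 15 mm) (((value of joint pin_1 above 0.0025 m and value of joint shim_1 above 0.79 rad and value of joint each of shim_2, shim_3, shim_4 below 0.35 rad) or (value of joint pin_2 above 0.0025 m and value of joint shim_2 above 0.79 rad and value of joint each of shim_1, shim_3, shim_4 below 0.35 rad) or (value of joint pin_3 above 0.0025 m and value of joint shim_3 above 0.79 rad and value of joint each of shim_1, shim_2, shim_4 below 0.35 rad) or (value of joint pin_4 above 0.0025 m and value of joint shim_4 above 0.79 rad and value of joint each of shim_1, shim_2, shim_3 below 0.35 rad)) and height (world z) of corner_1 between 0.051 and 0.056 m and height (world z) of corner_2 between 0.051 and 0.056 m and height (world z) of corner_3 between 0.051 and 0.056 m and height (world z) of corner_4 between 0.051 and 0.056 m and distance of plate from where it was at the start of the episode below 0.015 m and linear speed of plate below 0.02 m/s); the robot touches nothing.
It fails at once if a shim is pushed down at a corner that is firm, or before that corner has been pressed and found to give ((value of joint pin_1 below 0.0025 m and value of joint shim_1 above 0.35 rad) or (value of joint pin_2 below 0.0025 m and value of joint shim_2 above 0.35 rad) or (value of joint pin_3 below 0.0025 m and value of joint shim_3 above 0.35 rad) or (value of joint pin_4 below 0.0025 m and value of joint shim_4 above 0.35 rad)).
It fails at once if the plate with its house is lifted or carried off its feet (height (world z) of plate above 0.056 m or distance of plate from where it was at the start of the episode above 0.03 m).
It fails at once if a bystander is picked up or pushed more than 30 mm (distance of any of motor, knob_cap, screwdriver, battery_tubs, glue, jar from where it was at the start of the episode above 0.03 m).
It also fails if it takes over 51 s, if anything falls off the work surface, if the arm or the gripper's body presses on something with over 40 N, if the wrist force passes 120 N, or if a joint passes its speed limit or range.

### The arm

A 6-joint arm with a two-finger parallel gripper is mounted at the origin on the work surface. World frame = base frame: x ahead of the robot, y to its left, z up, the work surface at z = 0. Lengths are in mm, angles in rad, forces in N, time in s.
With the tool pointing down it reaches from about 350 to 875 mm from the base axis. Payload 4.2 kg.
Tool frame: the origin (TCP) lies at the very end of the fingers, on their centre line; the grasp point (between the pads) lies 19 mm behind it (bot.pinch_z is the distance from the TCP to the grasp point, in mm); z points along the fingers, y is the direction in which the jaws open and shut (so a half turn about z gives the same grasp; the last joint's range is limited). The gripper opens to 87 mm and grips with 3 to 60 N. Pads are 19 mm wide; open, the fingers measure 117 mm over their backs; the gripper's body (75 mm by 190 mm) begins 51 mm behind the grasp point.
Start: joints at [1.456, 0.385, 0.008, 0, -1.194, -0.259], TCP at [228.189, 581.832, 201.75] pointing down, gripper open.
Joint ranges: [-3.14, 3.14], [-1.21, 2.06], [-1.07, 1.41], [-3.16, 2.05], [-2.99, -0.16], [-3.1, 3.1]. Speed limits (rad/s): [2.79, 2.79, 3.14, 3.14, 3.14, 3.14].

### API

Orientations are given as a rotation vector (axis times angle).
In Python, from station import bot gives the robot as it stands.
- The arm moves only by the shell command python3 -m creep 'ROWS' [OPENING] [FORCE]. ROWS is JSON, a list of rows, each a list of 4 numbers: the shift along the tool's x, y, z in mm, then the turn about the tool's z in rad. In form: [[dx, dy, dz, twist], ...]. A call has 1 to 5 rows; each row shifts and turns the commanded pose from where the row before left it, along the tool's axes as they then stand; what a row does not reach is not made up. A row lasts 1/12 s, in which the tool goes at most 41.7 mm and 7.16 degrees, less where a joint would pass 70% of its speed; a pose out of reach is approached as far as the arm can. A call with a gripper value outside its range is refused whole. OPENING is the opening in per cent of the stroke, from 0 (shut) to 100 (fully open), set as the call begins (- or left out, the last holds). The fingers move at their own pace and stop on an object; FORCE is the grip in N (left out, the last holds). Time passes only in rows, so rows that do not move let the fingers close. It gives the time, the measured TCP pose, the force and the opening at its end, in the units of the state.
- bot.read_state(): the state, without advancing time (a new reading comes with each control period).
- bot.read_camera(name): name is "side" or "top" or "wrist"; returns a dict with "img" (480x640x3 uint8, red, green, blue), "camera_matrix" (3x3 intrinsics, pixels), "T" (4x4, takes a point from camera to world coordinates); the wrist camera has in their place "tool_from_camera" (4x4, takes a point from camera to tool coordinates, whose origin is the TCP and whose axes are the flange's). Camera axes: x right, y down, z forward; pixel columns grow to the right and rows downward; lengths in mm; the calibration is good to about 2 mm. A picture is of the moment at which its call begins: read the wrist's pose just before it. There is no depth.
- bot.job_done(): hands the job in, once; it reports no verdict.
The state is a dict: "clock": time; "qpos": joint angles; "qd": joint speeds; "joint_efforts": joint torques, N m; "tool_pos": TCP position; "orientation": TCP orientation; "force": force on the tool from outside, world axes, zero at the start; "moment": the same for the moment, N m; "grip_width": opening from 0.0 (shut) to 1.0 (fully open).
Only numpy, scipy, OpenCV 4.12 (cv2) and the standard library are available. Lean on these libraries where they do the work, as an engineer would, in place of code of your own. Each camera call takes 0.05 s, during which the arm holds its last target.

## Working session

There is one attempt and no reset: what is moved stays moved. The work goes in short steps, Python scripts to look and compute and a shell command to move; the robot and the scene stay as the last step left them, time stands still between calls to the robot, and variables do not carry over. Pictures are saved under pics/ and viewed, and the job is handed in when it is done.

```bash
ls; mkdir -p pics; python3 - <<'E'
from station import bot
import cv2
s=bot.read_state();print({k:s[k] for k in('clock','tool_pos','orientation','force','grip_width')})
for n in('top','side','wrist'):
    c=bot.read_camera(n);cv2.imwrite(f'pics/{n}0.png',c['img'][:,:,::-1]);print(n,c['camera_matrix'],c.get('T'),c.get('tool_from_camera'))
E
```

```text
pics
{'clock': 0.0, 'tool_pos': array([227.97477535, 581.22683589, 200.65553987]), 'orientation': array([ 3.08469536e+00, -5.83614140e-01, -4.93420930e-04]), 'force': array([-0.05068506,  0.91325794, -0.09540362]), 'grip_width': 1.0005593968002382}
top [[611.90666197   0.         322.60573127]
 [  0.         611.90666197 243.10748428]
 [  0.           0.           1.        ]] [[ 2.22019914e-02 -9.87075567e-01  1.58710103e-01  3.33154354e+02]
 [-9.99677817e-01 -2.38721695e-02 -8.62451064e-03  2.31520944e+00]
 [ 1.23017982e-02 -1.58467488e-01 -9.87287557e-01  1.54474588e+03]
 [ 0.00000000e+00  0.00000000e+00  0.00000000e+00  1.00000000e+00]] None
side [[463.51534113   0.         320.98687669]
 [  0.         463.51534113 240.19618022]
 [  0.           0.           1.        ]] [[-7.99872460e-01 -4.37889836e-01  4.10434574e-01  1.99984772e+02]
 [-5.99921548e-01  5.63677026e-01 -5.67769625e-01  5.46768465e+02]
 [ 1.72680083e-02 -7.00371832e-01 -7.13569277e-01  7.25337905e+02]
 [ 0.00000000e+00  0.00000000e+00  0.00000000e+00  1.00000000e+00]] None
wrist [[343.0754334    0.         320.31995631]
 [  0.         343.0754334  238.78170119]
 [  0.           0.           1.        ]] None [[ 1.27032741e-04 -9.61910520e-01 -2.73364473e-01  7.57382474e+01]
 [ 9.99999633e-01  3.53942121e-04 -7.80745036e-04 -8.23882836e-01]
 [ 8.47762065e-04 -2.73364274e-01  9.61910212e-01 -1.83164476e+02]
 [ 0.00000000e+00  0.00000000e+00  0.00000000e+00  1.00000000e+00]]
```

View pics/top0.png

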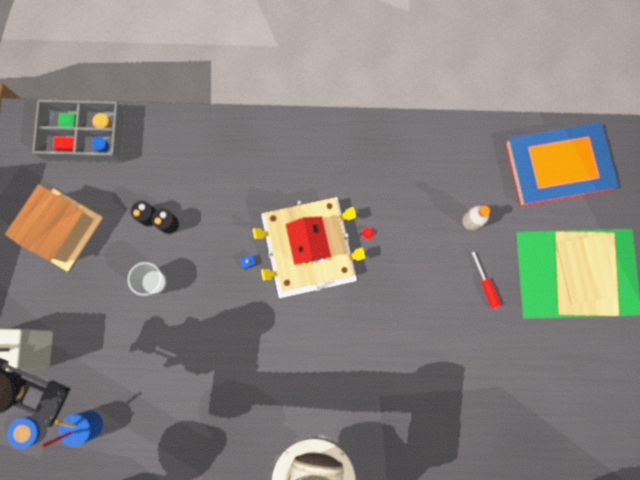

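View pics/side0.png

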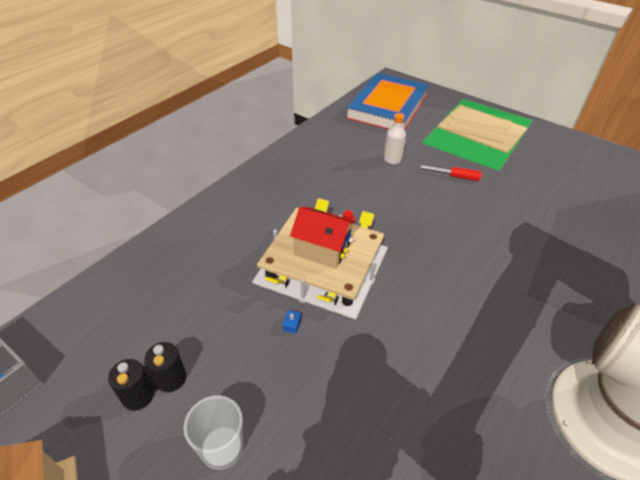

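View pics/wrist0.png

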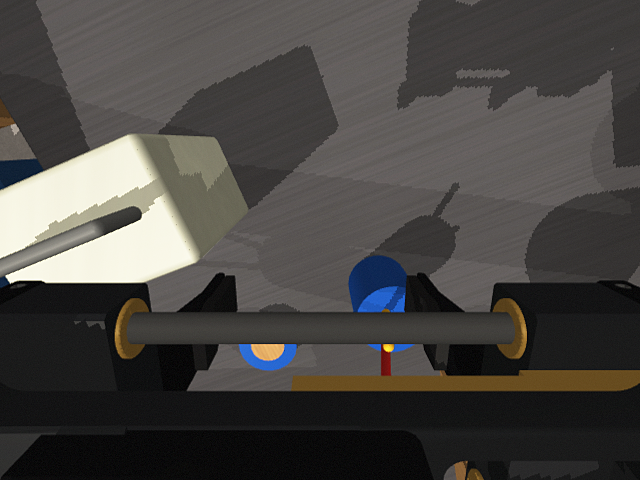

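The top picture shows the plate with dark marks at about (287,282), (344,270), (274,220) and (330,206). The yellow pads are at about (267,274), (259,233), (359,254) and (349,214). The side view agrees with this layout. Next I'll measure the marks.

```bash
cat > h.py <<'E'
import numpy as np,cv2
from station import bot
from scipy.spatial.transform import Rotation as R
def ray(c,uv,z,T=None):
    T=c['T'] if T is None else T
    d=T[:3,:3]@np.linalg.inv(c['camera_matrix'])@np.array([uv[0],uv[1],1.]);o=T[:3,3]
    return o+d*(z-o[2])/d[2]
def wristT(c,s):
    T=np.eye(4);T[:3,:3]=R.from_rotvec(s['orientation']).as_matrix();T[:3,3]=s['tool_pos'];return T@c['tool_from_camera']
def blob(mask,guess,r):
    m=np.zeros_like(mask);cv2.circle(m,guess,r,255,-1);m&=mask
    M=cv2.moments(m,True);return np.array([M['m10'],M['m01']])/max(M['m00'],1),M['m00']
E
python3 - <<'E'
from h import *
G={'top':[(287,282),(344,270),(274,220),(330,206)],'side':[(348,287),(373,237),(269,260),(297,214)]}
PL={'top':[(267,274),(359,254),(259,233),(349,214)]}
loc=np.array([[-82,72],[-82,-72],[82,72],[82,-72.]])
for n in ('top','side'):
    c=bot.read_camera(n);hsv=cv2.cvtColor(c['img'],cv2.COLOR_RGB2HSV)
    m=((hsv[...,2]<130)*255).astype(np.uint8)
    P=[]
    for i,g in enumerate(G[n]):
        uv,a=blob(m,g,6);p=ray(c,uv,53.);P.append(p[:2]);print(n,i+1,uv.round(1),a,p.round(1))
    P=np.array(P)
    if n=='side': P=P[:3]
    L=loc[:len(P)]
    # rigid fit
    a=P-P.mean(0);b=L-L.mean(0);H=b.T@a;th=np.arctan2(H[0,1]-H[1,0],H[0,0]+H[1,1])
    Rm=np.array([[np.cos(th),-np.sin(th)],[np.sin(th),np.cos(th)]]);t=P.mean(0)-Rm@L.mean(0)
    print('fit th',th,'c',t,'res',(P-(L@Rm.T+t)).round(1).tolist())
    for k in('top',):
      if n=='top':
        my=cv2.inRange(hsv,(22,150,120),(35,255,255))
        for i,g in enumerate(PL['top']):
            uv,ar=blob(my,g,10);q=ray(c,uv,55.)[:2];print('pad',i+1,ar,((q-t)@Rm).round(1))
    print((loc@Rm.T+t).round(1).tolist())
    print('pads',(np.array([[-52,113],[-52,-113],[52,113],[52,-113]])@Rm.T+t).round(1).tolist())
E
```

```text
top 1 [0. 0.] 0.0 [1197.2  848.3   53. ]
top 2 [0. 0.] 0.0 [1197.2  848.3   53. ]
top 3 [272.5 218. ] 6.0 [633.1 115.1  53. ]
top 4 [0. 0.] 0.0 [1197.2  848.3   53. ]
fit th -2.9471341231917583 c [1056.19378516  665.02868919] res [[46.7, 238.1], [74.5, 96.8], [-356.6, -463.5], [235.4, 128.5]]
pad 1 110.0 [658.2 423.9]
pad 2 138.0 [647.1 649.8]
pad 3 110.0 [554.4 418.6]
pad 4 137.0 [543.3 645.4]
[[1150.6, 610.2], [1122.7, 751.5], [989.7, 578.5], [961.8, 719.8]]
pads [[1129.0, 564.2], [1085.4, 785.9], [1027.0, 544.1], [983.3, 765.9]]
side 1 [348.5 286.5] 22.0 [474.3  76.7  53. ]
side 2 [373. 236.] 13.0 [509.5 -63.5  53. ]
side 3 [269.3 260.1] 26.0 [633.6 116.9  53. ]
side 4 [292. 211.] 1.0 [689.3 -20.5  53. ]
fit th 0.24691974861380603 c [571.47797873  26.7672902 ] res [[-0.1, 0.2], [-0.1, -0.4], [0.2, 0.2]]
[[474.4, 76.5], [509.6, -63.1], [633.4, 116.6], [668.6, -23.0]]
pads [[493.4, 123.6], [548.7, -95.5], [594.3, 149.0], [649.5, -70.1]]
```

```bash
python3 - <<'E'
from h import *
G=[(287,282),(344,270),(274,220),(330,206)]
loc=np.array([[-82,72],[-82,-72],[82,72],[82,-72.]])
c=bot.read_camera('top');g=c['img'].astype(int)
P=[]
for u,v in G:
    w=g[v-6:v+7,u-6:u+7].sum(2);wt=np.clip(np.median(w)-60-w,0,None)
    yy,xx=np.mgrid[v-6:v+7,u-6:u+7];uv=((xx*wt).sum()/wt.sum(),(yy*wt).sum()/wt.sum())
    P.append(ray(c,uv,53.)[:2]);print(np.round(uv,1),P[-1].round(1))
E
```

```text
[286.4 282.3] [473.9  75.4]
[344.  269.5] [508.6 -64.6]
[272.7 218. ] [633.1 114.7]
[329.1 205.6] [668.  -24.8]
```

```bash
cat > d.py <<'E'
import sys
from h import *
x,y,z,yaw=map(float,sys.argv[1:5]);s=bot.read_state()
M=R.from_rotvec(s['orientation']).as_matrix();cy=np.arctan2(M[1,0],M[0,0])
d=np.array([x,y,z])-s['tool_pos'];tw=-((yaw-cy+np.pi)%(2*np.pi)-np.pi)
c,si=np.cos(yaw),np.sin(yaw)
print('t',round(s['clock'],2),'pos',s['tool_pos'].round(1),'yaw',cy.round(3),'twist',round(tw,3),'F',s['force'].round(1),'tilt',(M[:2,2]).round(3),'q',s['qpos'].round(2))
print('shift now-frame',(M.T@d).round(1),' after-twist frame',np.round([c*d[0]+si*d[1],si*d[0]-c*d[1],-d[2]],1))
E
python3 d.py 473 76 150 -0.473
```

```text
t 0.3 pos [228.1 581.6 201.4] yaw -0.374 twist 0.099 F [-0.5  0.9  0.4] tilt [-0.    -0.001] q [ 1.46  0.39  0.01 -0.   -1.19 -0.26]
shift now-frame [412.6 381.3  51.7]  after-twist frame [448.4 338.6  51.4]
```

```bash
python3 -m creep '[[0,0,0,0.1],[30,22.5,0,0],[30,22.5,0,0],[30,22.5,0,0],[30,22.5,0,0]]' 0 20; python3 -m creep '[[30,22.5,0,0],[30,22.5,0,0],[30,22.5,0,0],[30,22.5,0,0],[30,22.5,0,0]]'; python3 -m creep '[[30,22.5,5,0],[30,22.5,5,0],[30,22.5,5,0],[30,22.5,5,0],[0,0,0,0]]'; python3 d.py 473 76 150 -0.473
```

```text
clock: 0.72
tool_pos: [294.2, 445.5, 201.6]
orientation: [3.054, -0.736, 0.0]
force: [0.1, -0.6, -0.3]
grip_width: 0.706
clock: 1.13
tool_pos: [376.4, 276.7, 202.0]
orientation: [-3.053, 0.736, -0.0]
force: [0.9, -0.9, 0.3]
grip_width: 0.321
clock: 1.55
tool_pos: [442.4, 138.7, 180.8]
orientation: [3.049, -0.747, -0.003]
force: [-0.4, 0.9, -0.5]
grip_width: 0.019
t 1.55 pos [442.4 138.7 180.8] yaw -0.481 twist -0.008 F [-0.4  0.9 -0.5] tilt [-0.002 -0.002] q [ 0.66  0.13 -0.4   0.   -1.04  0.43]
shift now-frame [56.2 41.3 30.8]  after-twist frame [55.8 41.9 30.8]
```

```bash
python3 -m creep '[[28,21,10,0],[28,21,10,0],[0,0,10,0],[0,0,0,0]]'; python3 d.py 473 76 60 -0.473
```

```text
clock: 1.88
tool_pos: [471.4, 78.8, 149.8]
orientation: [3.05, -0.743, -0.006]
force: [-1.7, -0.1, -0.4]
grip_width: 0.008
t 1.88 pos [471.4  78.8 149.8] yaw -0.478 twist -0.005 F [-1.7 -0.1 -0.4] tilt [-0.004 -0.001] q [ 0.51  0.19 -0.42 -0.   -0.97  0.59]
shift now-frame [ 3.   1.5 89.8]  after-twist frame [ 2.7  1.8 89.8]
```

```bash
python3 - <<'E'
from h import *
c=bot.read_camera('side');cv2.imwrite('pics/side1.png',cv2.resize(c['img'][150:350,200:480,::-1],(784,560)))
E
```

```text
(no output)
```

View pics/side1.png

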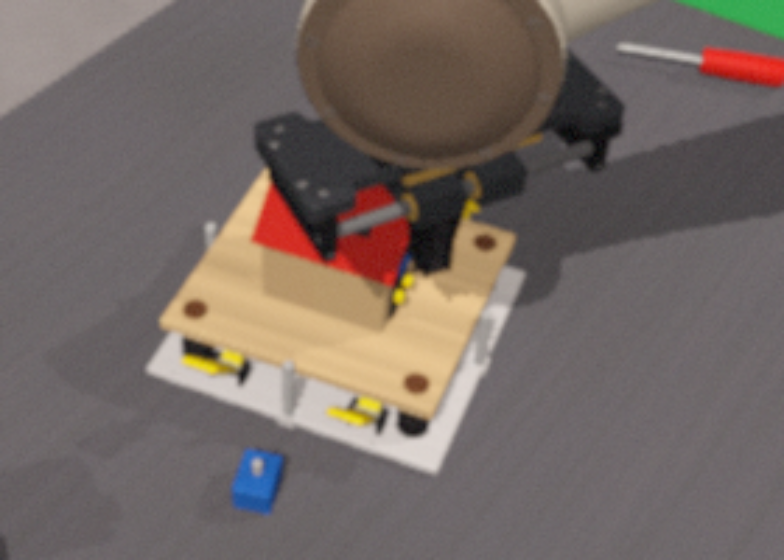

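The tool hangs over corner 1 with the jaw line square to the diagonal, and the gripper body should clear the house. I'm going down.

```bash
python3 -m creep '[[0,0,25,0],[0,0,25,0],[0,0,25,0],[0,0,8,0],[0,0,0,0]]'; python3 d.py 471 78 53 -0.473;python3 - <<'E'
from h import *
c=bot.read_camera('side');cv2.imwrite('pics/side2.png',cv2.resize(c['img'][150:350,200:480,::-1],(784,560)))
s=bot.read_state();c=bot.read_camera('wrist');cv2.imwrite('pics/wrist2.png',c['img'][:,:,::-1])
E
```

```text
clock: 2.35
tool_pos: [471.2, 81.0, 67.6]
orientation: [3.052, -0.734, -0.005]
force: [0.4, 0.1, -0.1]
grip_width: 0.009
t 2.35 pos [471.2  81.   67.6] yaw -0.472 twist 0.001 F [ 0.4  0.1 -0.1] tilt [-0.003 -0.002] q [ 0.51  0.29 -0.52 -0.   -0.76  0.59]
shift now-frame [ 1.2  2.7 14.6]  after-twist frame [ 1.2  2.8 14.6]
```

View pics/side2.png

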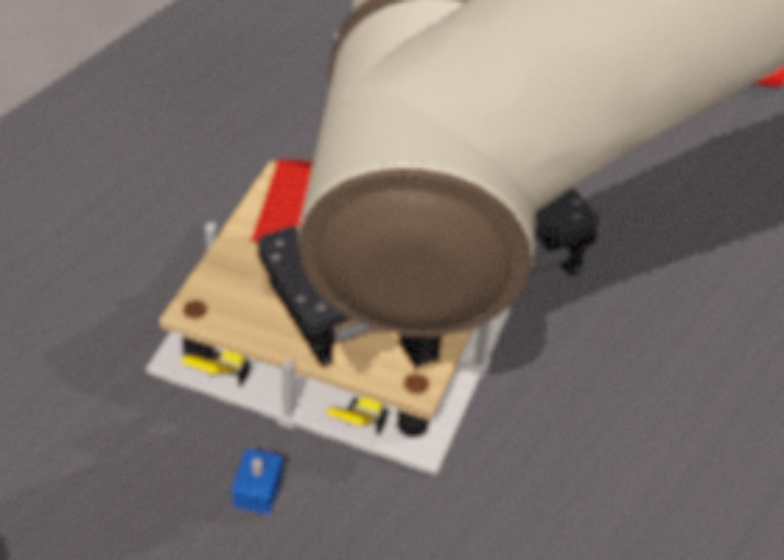

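View pics/wrist2.png

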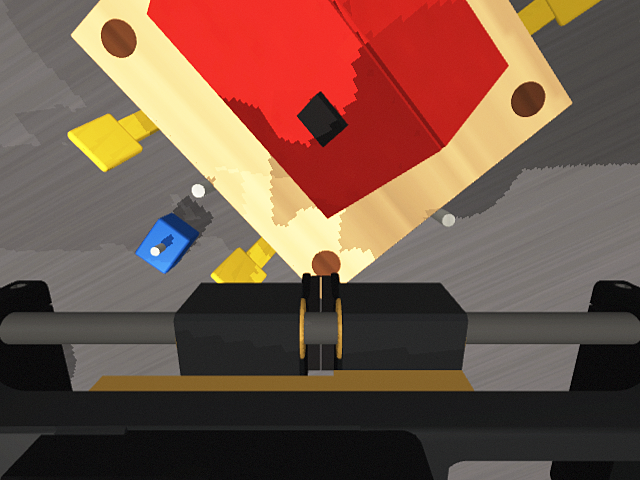

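The fingers hang just outside mark 1 (seen at (326,263)), and the gripper is clear of the house. I'll shift slightly and press.

```bash
python3 -m creep '[[2,3,6,0],[0,0,3,0],[0,0,3,0],[0,0,0,0]]'; python3 -m creep '[[0,0,2,0],[0,0,0,0]]';python3 d.py 473 76 53 -0.473
```

```text
clock: 2.78
tool_pos: [472.7, 76.9, 56.6]
orientation: [3.054, -0.738, -0.0]
force: [0.1, -0.0, 0.2]
grip_width: 0.005
clock: 2.95
tool_pos: [472.8, 77.0, 54.6]
orientation: [3.054, -0.737, -0.0]
force: [-0.2, 0.1, 0.7]
grip_width: 0.004
t 2.95 pos [472.8  77.   54.6] yaw -0.474 twist -0.001 F [-0.2  0.1  0.7] tilt [-0. -0.] q [ 0.5   0.31 -0.54 -0.   -0.72  0.6 ]
shift now-frame [0.6 0.8 1.6]  after-twist frame [0.6 0.8 1.6]
```

```bash
for i in 1 ; do python3 -m creep '[[0,0,1,0],[0,0,1,0],[0,0,0,0]]' | egrep 'pos|force';done;  python3 -m creep '[[0,0,1,0],[0,0,0,0]]'| egrep 'pos|force'
```

```text
tool_pos: [472.8, 77.1, 52.6]
force: [0.0, -0.3, 0.3]
tool_pos: [472.8, 77.1, 51.6]
force: [0.4, -0.4, 0.7]
```

```bash
python3 -m creep '[[0,0,1,0],[0,0,0,0]]' | egrep 'pos|force';  python3 -m creep '[[0,0,1,0],[0,0,0,0]]'| egrep 'pos|force'
```

```text
tool_pos: [472.7, 77.0, 50.6]
force: [0.1, -0.3, 1.1]
tool_pos: [472.7, 77.1, 49.6]
force: [0.7, -0.6, -0.0]
```

```bash
python3 - <<'E'
from h import *
s=bot.read_state();c=bot.read_camera('wrist');cv2.imwrite('pics/wrist3.png',cv2.resize(c['img'][150:350,200:440,::-1],(720,600)))
T=wristT(c,s)
for z,p in((53,(474,76,53)),(50,(472.7,77.1,49.6))):
    q=np.linalg.inv(T)@np.array([*p,1]);k=c['camera_matrix']@q[:3];print(k[:2]/k[2])
c=bot.read_camera('side');cv2.imwrite('pics/side3.png',cv2.resize(c['img'][200:330,250:430,::-1],(800,578)))
E
```

```text
[322.85152879 277.98897868]
[322.13564742 278.40605494]
```

View pics/wrist3.png

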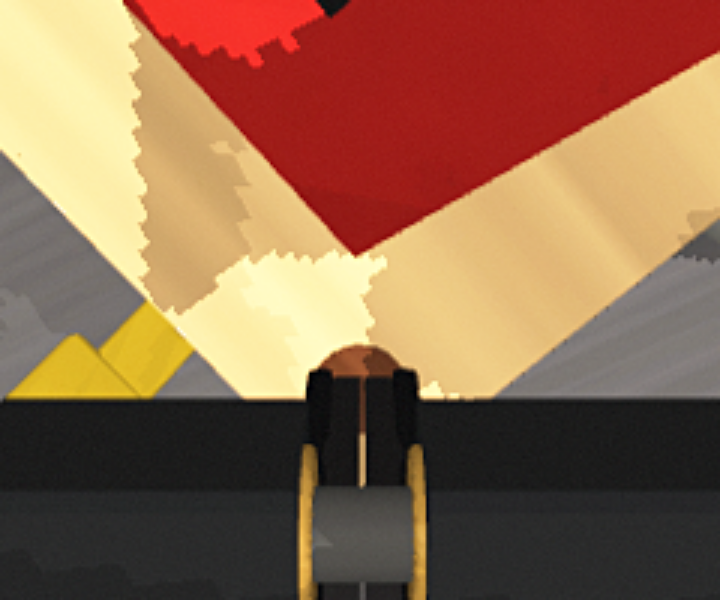

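View pics/side3.png

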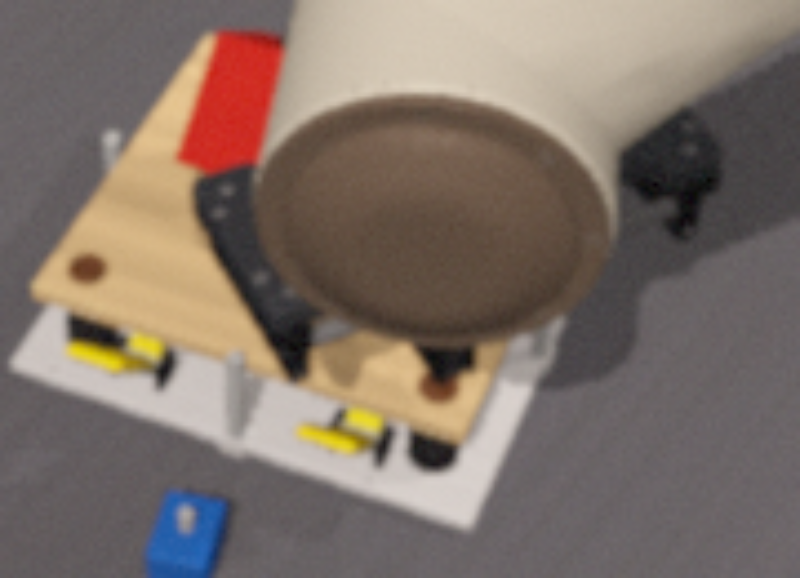

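The fingers sit over mark 1 and don't seem to have touched it yet. I'll keep going down in small steps.

```bash
python3 -m creep '[[0,0,1,0],[0,0,0,0]]' | egrep 'pos|force';  python3 -m creep '[[0,0,1,0],[0,0,0,0]]'| egrep 'pos|force'; python3 -m creep '[[0,0,1,0],[0,0,0,0]]'| egrep 'pos|force'
```

```text
tool_pos: [472.8, 77.1, 48.6]
force: [-0.2, 0.6, 0.5]
tool_pos: [472.8, 77.1, 47.6]
force: [-0.0, -0.5, 0.8]
tool_pos: [472.7, 77.0, 46.6]
force: [-0.4, 0.4, 0.1]
```

```bash
python3 - <<'E'
from h import *
s=bot.read_state();print(s['joint_efforts'],s['force'],s['moment'],s['tool_pos'])
c=bot.read_camera('wrist');a=cv2.resize(c['img'][220:320,260:390,::-1],(780,600));cv2.imwrite('pics/wrist4.png',a)
c=bot.read_camera('side');cv2.imwrite('pics/side4.png',cv2.resize(c['img'][255:315,310:390,::-1],(800,600),interpolation=cv2.INTER_CUBIC))
E
```

```text
[ 1.66536524e-02 -3.03015625e+01  1.31391728e+01  2.92278528e+00
  9.47420276e-02  4.31307144e-04] [-0.43304371  0.37037764  0.12729619] [-0.01443996 -0.02193022  0.02788725] [472.72009749  77.02874911  46.57292175]
```

View pics/wrist4.png

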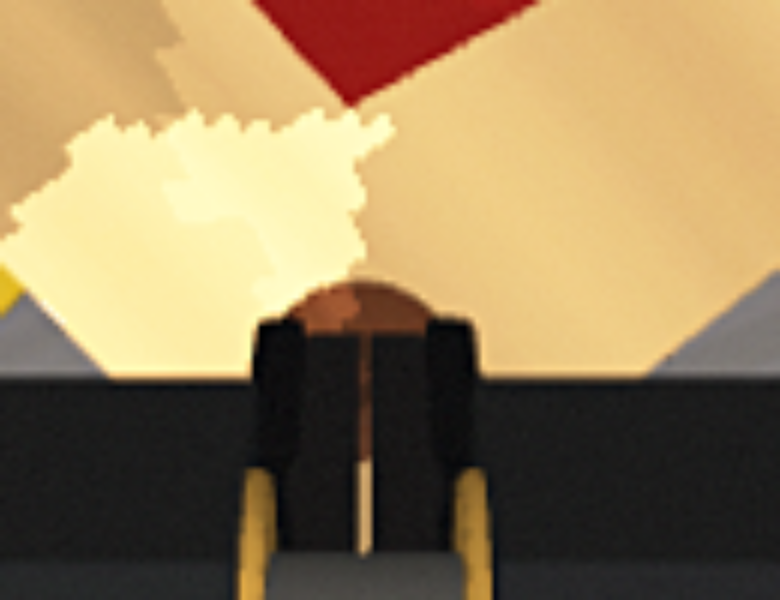

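View pics/side4.png

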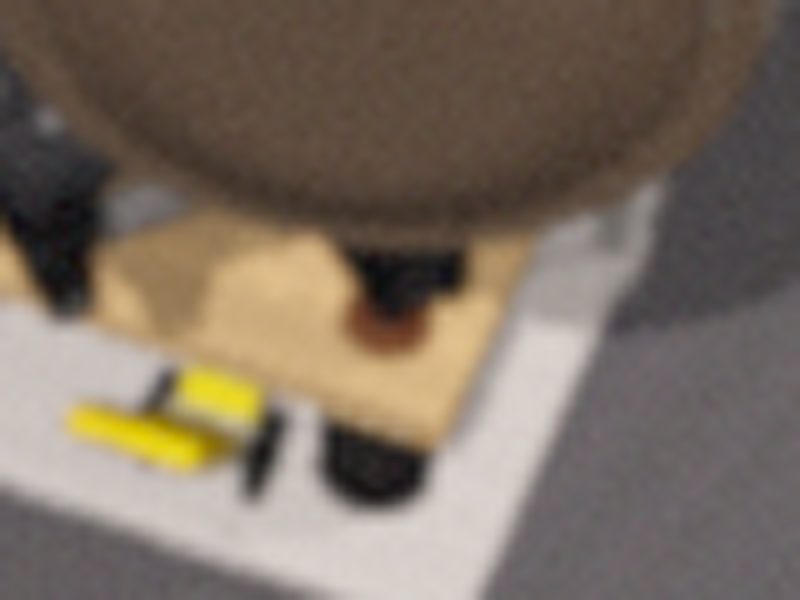

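The side view shows the fingertips still hovering over the mark, so the closed tips end well short of the stated TCP. I'll keep going down and watch the force.

```bash
for i in 1; do python3 -m creep '[[0,0,1.5,0],[0,0,0,0]]' | egrep 'pos|force';  python3 -m creep '[[0,0,1.5,0],[0,0,0,0]]'| egrep 'pos|force'; python3 -m creep '[[0,0,1.5,0],[0,0,0,0]]'| egrep 'pos|force'; done
```

```text
tool_pos: [472.7, 77.0, 45.0]
force: [0.5, -0.4, -0.5]
tool_pos: [472.7, 77.0, 43.5]
force: [0.9, -0.2, 0.3]
tool_pos: [472.7, 77.0, 42.0]
force: [-0.3, -0.3, -0.1]
```

```bash
python3 -m creep '[[0,0,1.5,0],[0,0,0,0]]' | egrep 'pos|force';  python3 -m creep '[[0,0,1.5,0],[0,0,0,0]]'| egrep 'pos|force'; python3 -m creep '[[0,0,1.5,0],[0,0,0,0]]'| egrep 'pos|force'
```

```text
tool_pos: [472.7, 77.0, 40.5]
force: [0.3, 0.2, 0.3]
tool_pos: [472.7, 77.1, 39.0]
force: [0.7, 0.2, 0.9]
tool_pos: [472.7, 77.0, 37.5]
force: [0.1, -0.6, -0.4]
```

```bash
python3 -m creep '[[0,0,1.2,0],[0,0,0,0]]' | egrep 'pos|force';  python3 -m creep '[[0,0,1.2,0],[0,0,0,0]]'| egrep 'pos|force';python3 - <<'E'
from h import *
c=bot.read_camera('side');cv2.imwrite('pics/side5.png',cv2.resize(c['img'][240:315,300:400,::-1],(800,600),interpolation=cv2.INTER_CUBIC))
c=bot.read_camera('wrist');cv2.imwrite('pics/wrist5.png',c['img'][:,:,::-1])
E
```

```text
tool_pos: [472.7, 77.0, 36.4]
force: [-1.1, 0.6, -1.4]
tool_pos: [472.7, 77.1, 35.2]
force: [0.7, 0.3, -0.4]
```

View pics/side5.png

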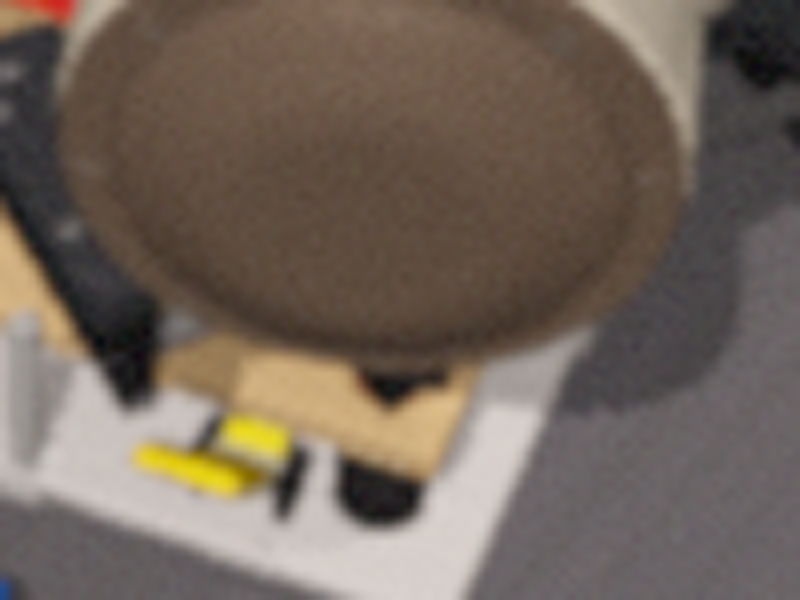

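View pics/wrist5.png

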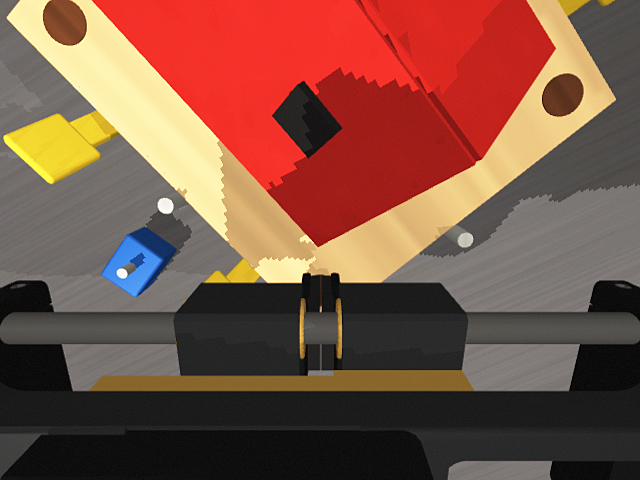

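```bash
for a in 1; do python3 -m creep '[[0,0,1,0],[0,0,0,0]]' | egrep 'pos|force';  python3 -m creep '[[0,0,1,0],[0,0,0,0]]'| egrep 'pos|force'; done
```

```text
tool_pos: [472.8, 77.1, 34.2]
force: [-0.2, -0.6, 0.2]
tool_pos: [472.8, 77.1, 33.2]
force: [0.9, 0.4, -0.3]
```

```bash
python3 - <<'E'
from h import *
s=bot.read_state();M=R.from_rotvec(s['orientation']).as_matrix()
c=bot.read_camera('side');cv2.imwrite('pics/side6.png',cv2.resize(c['img'][240:315,300:400,::-1],(800,600),interpolation=cv2.INTER_CUBIC))
for n,uv in(('bracket',(316.5,290)),('tip',(350,290))):
  for z in (40,53,60,70,80,90,100):
    print(n,z,(M.T@(ray(c,uv,z)-s['tool_pos'])).round(1))
E
```

```text
bracket 40 [ 28.5 -53.   -6.8]
bracket 53 [ 19.3 -57.6 -19.8]
bracket 60 [ 14.4 -60.1 -26.8]
bracket 70 [  7.3 -63.6 -36.8]
bracket 80 [  0.2 -67.1 -46.8]
bracket 90 [ -6.9 -70.6 -56.8]
bracket 100 [-14.  -74.1 -66.8]
tip 40 [ 1.8  3.9 -6.8]
tip 53 [ -6.9  -1.8 -19.8]
tip 60 [-11.6  -4.8 -26.8]
tip 70 [-18.3  -9.2 -36.8]
tip 80 [-25.  -13.5 -46.8]
tip 90 [-31.7 -17.8 -56.8]
tip 100 [-38.4 -22.2 -66.8]
```

View pics/side6.png

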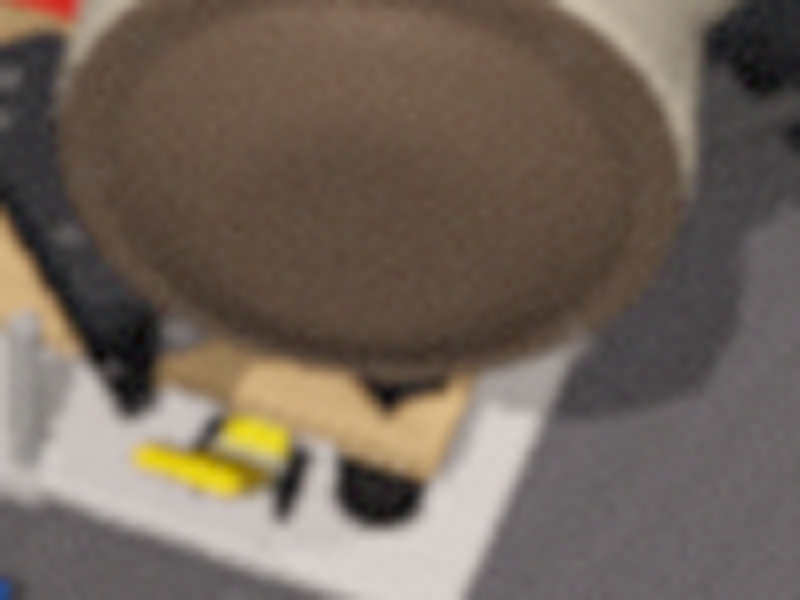

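The tip ray meets the finger's own width at about z 55, so the real tips end roughly 20 mm above the reported TCP. Contact is close.

```bash
for a in 1; do python3 -m creep '[[0,0,1,0],[0,0,0,0]]' | egrep 'pos|force';  python3 -m creep '[[0,0,1,0],[0,0,0,0]]'| egrep 'pos|force';  python3 -m creep '[[0,0,1,0],[0,0,0,0]]'| egrep 'pos|force'; done
```

```text
tool_pos: [473.0, 77.1, 32.6]
force: [-0.8, -0.0, 2.8]
tool_pos: [473.0, 77.2, 32.6]
force: [-4.1, -1.0, 9.8]
tool_pos: [473.1, 77.2, 32.5]
force: [-5.2, 0.3, 17.8]
```

```bash
python3 - <<'E'
from h import *
s=bot.read_state();F,m=s['force'],s['moment'];M=R.from_rotvec(s['orientation']).as_matrix()
print(s['clock'],F,m,'tool',M.T@F,M.T@m,'tilt',M[:,2])
# line of action nearest point (mm) in tool axes
f=M.T@F;mm=M.T@m
print(np.cross(f,mm)/f.dot(f)*1000)
c=bot.read_camera('side');cv2.imwrite('pics/side7.png',cv2.resize(c['img'][240:315,300:400,::-1],(800,600),interpolation=cv2.INTER_CUBIC))
c=bot.read_camera('wrist');cv2.imwrite('pics/wrist7.png',cv2.resize(c['img'][200:320,240:400,::-1],(800,600)))
E
```

```text
6.7167 [-5.202637    0.32444794 17.81710192] [ 0.13177629  1.81026283 -0.00477933] tool [ -4.76672113   2.08050553 -17.82054111] [-0.70675784 -1.67180005  0.00415982] tilt [ 6.37765685e-04 -3.88646386e-04 -9.99999721e-01]
[-86.42437988  36.60428648  27.3906575 ]
```

View pics/side7.png

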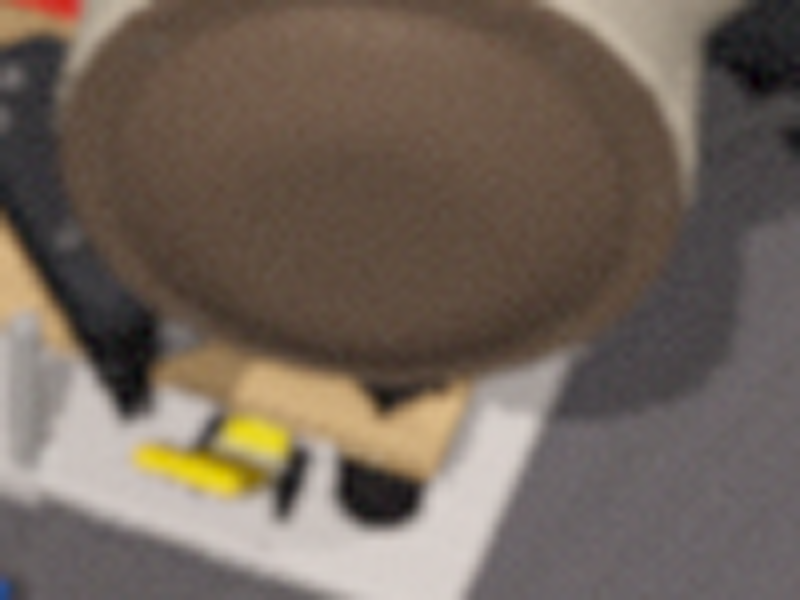

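View pics/wrist7.png

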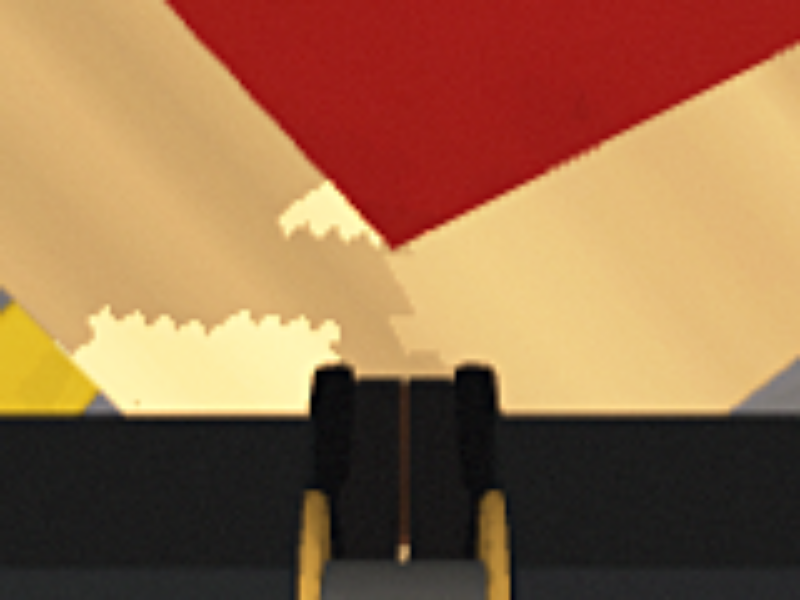

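Corner 1 takes 18 N without moving, and the moment fits a contact on the finger axis, so it is firm. Contact came at TCP z 32.6. Corner 2 is next.

```bash
python3 -m creep '[[0,0,-15,0],[0,0,-30,0],[0,0,-35,0],[0,0,-10,-0.12],[0,0,0,-0.12]]' >/dev/null; python3 -m creep '[[0,0,0,-0.12],[0,0,0,-0.12],[0,0,0,-0.12],[0,0,0,-0.12],[0,0,0,-0.12]]'>/dev/null; python3 -m creep '[[0,0,0,-0.12],[0,0,0,-0.12],[0,0,0,-0.12],[0,0,0,-0.12],[0,0,0,-0.12]]' ; python3 d.py 507.3 -66.5 110 0.967
```

```text
clock: 8.07
tool_pos: [472.7, 77.1, 120.1]
orientation: [-2.778, -1.467, 0.0]
force: [0.1, -0.7, -0.9]
grip_width: 0.01
t 8.07 pos [472.7  77.1 120.1] yaw 0.972 twist 0.005 F [ 0.1 -0.7 -0.9] tilt [-0.  0.] q [ 0.5   0.22 -0.46 -0.   -0.89  2.04]
shift now-frame [-99.1 109.5  10.1]  after-twist frame [-98.5 110.   10.1]
```

```bash
python3 -m creep '[[-24.8,27.4,0,0],[-24.8,27.4,0,0],[-24.7,27.4,0,0],[-24.7,27.4,0,0],[0,0,0,0]]' >/dev/null;python3 d.py 507.3 -66.5 38 0.967; python3 -m creep '[[0,0,20,0],[0,0,25,0],[0,0,25,0],[0,0,0,0]]'>/dev/null;  python3 d.py 507.3 -66.5 38 0.967;python3 - <<'E'
from h import *
c=bot.read_camera('wrist');cv2.imwrite('pics/wrist8.png',c['img'][:,:,::-1])
E
```

```text
t 8.48 pos [507.5 -71.1 120. ] yaw 0.96 twist -0.007 F [ 0.8  0.5 -0.4] tilt [-0.    -0.001] q [ 0.18  0.27 -0.38  0.   -0.91  2.35]
shift now-frame [ 3.8 -2.8 82. ]  after-twist frame [ 3.7 -2.8 82. ]
t 8.82 pos [502.7 -67.   46. ] yaw 0.965 twist -0.002 F [-0.8 -0.3 -0.8] tilt [-0.01  -0.001] q [ 0.19  0.37 -0.47 -0.   -0.74  2.35]
shift now-frame [3.1 3.5 7.9]  after-twist frame [3.1 3.5 8. ]
```

View pics/wrist8.png

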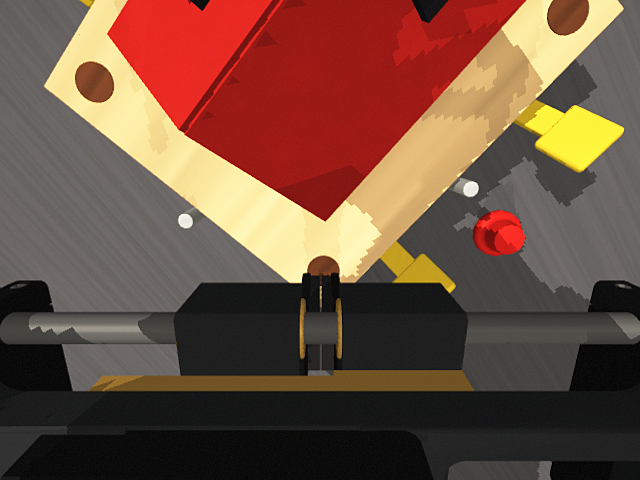

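The fingers are over mark 2 at (323,266), with the house clear.

```bash
python3 -m creep '[[0,0,4,0],[0,0,4,0],[0,0,0,0]]' | egrep 'pos|force';  python3 d.py 508 -65.5 33 0.967;  python3 -m creep '[[0,0,2.5,0],[0,0,2,0],[0,0,0,0]]'| egrep 'pos|force'
```

```text
tool_pos: [507.2, -66.4, 42.9]
force: [-0.2, 0.3, 0.2]
t 9.12 pos [507.2 -66.4  42.9] yaw 0.966 twist -0.001 F [-0.2  0.3  0.2] tilt [0.001 0.   ] q [ 0.19  0.37 -0.47 -0.   -0.72  2.35]
shift now-frame [1.2 0.1 9.9]  after-twist frame [1.2 0.1 9.9]
tool_pos: [506.7, -66.6, 37.9]
force: [0.8, 0.0, -0.5]
```

```bash
python3 -m creep '[[1,0,2.5,0],[0,0,2,0],[0,0,0,0]]' | egrep 'pos|force';  python3 -m creep '[[0,0,1,0],[0,0,1,0],[0,0,0,0]]'| egrep 'pos|force'
```

```text
tool_pos: [507.0, -65.8, 33.0]
force: [-0.0, -0.1, -0.3]
tool_pos: [507.3, -65.8, 32.6]
force: [-3.4, 0.6, 9.3]
```

```bash
python3 -m creep '[[0,0,1,0],[0,0,0,0]]'| egrep 'pos|force'; python3 -m creep '[[0,0,-15,0],[0,0,-30,0],[0,0,-35,0],[0,0,-10,0.12],[0,0,0,0.12]]' >/dev/null; python3 -m creep '[[0,0,0,0.12],[0,0,0,0.12],[0,0,0,0.12],[0,0,0,0.12],[0,0,0,0.12]]'>/dev/null; python3 -m creep '[[0,0,0,0.12],[0,0,0,0.12],[0,0,0,0.12],[0,0,0,0.12],[0,0,0,0.12]]' ; python3 d.py 671 -26 120 -0.473
```

```text
tool_pos: [507.3, -65.8, 32.5]
force: [-5.6, 1.9, 15.1]
clock: 11.28
tool_pos: [507.2, -65.9, 120.3]
orientation: [3.052, -0.746, -0.0]
force: [-0.4, -0.2, -0.5]
grip_width: 0.003
t 11.28 pos [507.2 -65.9 120.3] yaw -0.48 twist -0.007 F [-0.4 -0.2 -0.5] tilt [-0.  0.] q [ 0.19  0.27 -0.38 -0.   -0.92  0.9 ]
shift now-frame [ 126.9 -111.     0.2]  after-twist frame [ 127.6 -110.1    0.3]
```

Corner 2 is firm too, at 15 N. Corner 4 is next.

```bash
python3 -m creep '[[25,-22,0,0],[26,-22,0,0],[26,-22,0,0],[26,-22,0,0],[25,-22,0,0]]' >/dev/null; python3 -m creep '[[0,0,10,0],[0,0,25,0],[0,0,25,0],[0,0,10,0],[0,0,0,0]]'>/dev/null;  python3 d.py 671.5 -26 38 -0.473;python3 - <<'E'
from h import *
c=bot.read_camera('wrist');cv2.imwrite('pics/wrist9.png',c['img'][:,:,::-1])
c=bot.read_camera('side');cv2.imwrite('pics/side9.png',cv2.resize(c['img'][150:330,220:460,::-1],(800,600)))
E
```

```text
t 12.12 pos [668.6 -26.8  46.7] yaw -0.474 twist -0.001 F [-1.1 -1.1  0.1] tilt [-0.007 -0.001] q [ 0.2   0.59 -0.05 -0.   -0.93  0.9 ]
shift now-frame [ 2.3 -2.   8.7]  after-twist frame [ 2.2 -2.   8.7]
```

View pics/wrist9.png

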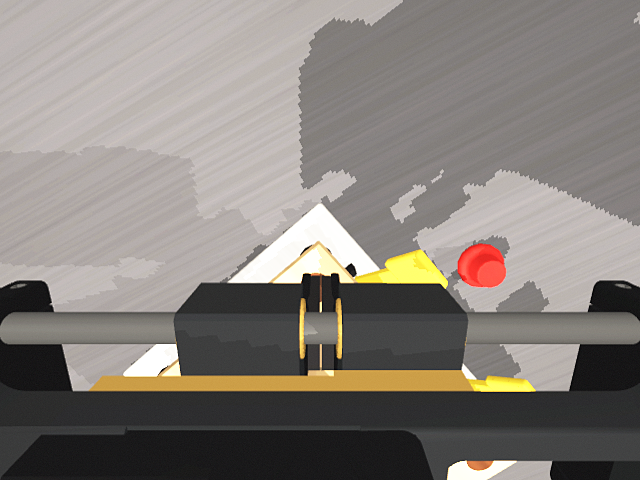

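View pics/side9.png

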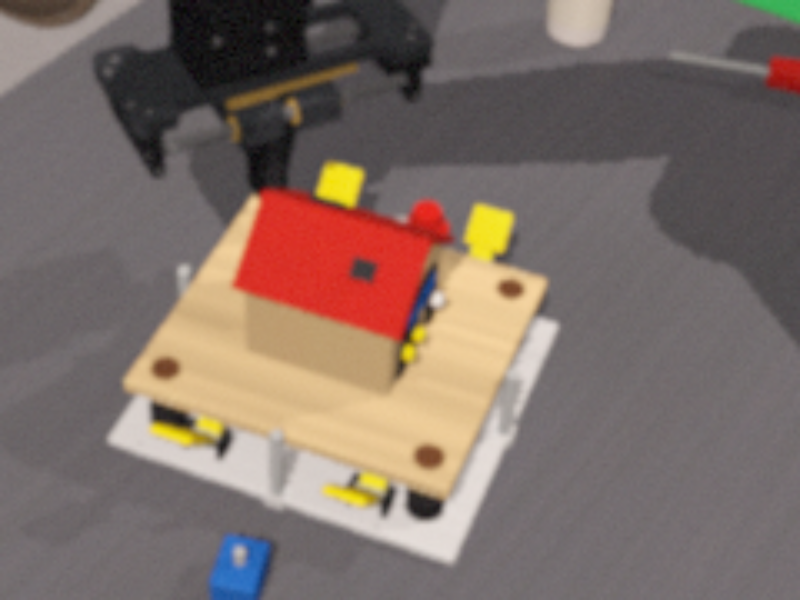

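The gripper is clear behind the house at corner 4. I'm pressing.

```bash
python3 -m creep '[[0,0,4,0],[0,0,3,0],[0,0,0,0]]' | egrep 'pos|force'; python3 d.py 671 -25.5 34 -0.473;  python3 -m creep '[[0,0,2,0],[0,0,0,0]]'| egrep 'pos|force'
```

```text
tool_pos: [671.5, -26.3, 43.9]
force: [0.1, -0.5, -0.2]
t 12.47 pos [671.5 -26.3  43.9] yaw -0.474 twist -0.001 F [ 0.1 -0.5 -0.2] tilt [0.001 0.   ] q [ 0.2   0.6  -0.06 -0.   -0.92  0.9 ]
shift now-frame [-0.8 -0.5  9.9]  after-twist frame [-0.8 -0.5  9.9]
tool_pos: [671.4, -26.3, 41.5]
force: [-0.1, 0.3, 0.1]
```

```bash
python3 -m creep '[[0,0,3,0],[0,0,3,0],[0,0,1,0],[0,0,0,0]]' | egrep 'pos|force';   python3 -m creep '[[0,0,1,0],[0,0,1,0],[0,0,0,0]]'| egrep 'pos|force'; python3 -m creep '[[0,0,1,0],[0,0,0,0]]'| egrep 'pos|force'
```

```text
tool_pos: [671.0, -26.4, 33.7]
force: [-0.1, -0.3, -0.4]
tool_pos: [671.6, -26.3, 32.6]
force: [-1.9, 0.8, 1.7]
tool_pos: [671.6, -26.4, 31.8]
force: [-0.9, 0.1, 3.3]
```

```bash
python3 -m creep '[[0,0,1,0],[0,0,1,0],[0,0,0,0]]'| egrep 'pos|force'; python3 -m creep '[[0,0,1,0],[0,0,1,0],[0,0,0,0]]'| egrep 'pos|force'; python3 -m creep '[[0,0,1,0],[0,0,1,0],[0,0,0,0]]'| egrep 'pos|force'
```

```text
tool_pos: [671.8, -26.4, 29.8]
force: [-0.7, -1.5, 4.2]
tool_pos: [671.9, -26.5, 27.9]
force: [-0.5, -0.5, 4.7]
tool_pos: [672.0, -26.5, 26.4]
force: [-1.9, -0.2, 7.8]
```

Corner 4 gives about 6 mm at 3 to 8 N. I'll hold it briefly and then let go.

```bash
python3 -m creep '[[0,0,1.5,0],[0,0,0,0],[0,0,0,0],[0,0,0,0]]'| egrep 'pos|force'; python3 -m creep '[[0,0,-5,0],[0,0,-10,0],[0,0,-25,0],[0,0,-30,0],[0,0,0,0]]' >/dev/null; python3 - <<'E'
import math
th=.247
for y in(-113,-118,-122,-134): 
    c,s=math.cos(th),math.sin(th); print(y,571.2+52*c-y*s,26+52*s+y*c)
E
python3 d.py 650 -70 90 -0.473
```

```text
tool_pos: [672.2, -26.6, 26.3]
force: [-3.5, -0.5, 12.3]
-113 649.2498749360421 -70.85668290039767
-118 650.4723555012048 -75.70493426225998
-122 651.4503399533348 -79.58353535174983
-134 654.384293309725 -91.21933862021939
t 14.88 pos [675.3 -26.2 100.1] yaw -0.473 twist 0.0 F [1.8 0.7 2.5] tilt [0.011 0.   ] q [ 0.2   0.54  0.    0.   -1.02  0.9 ]
shift now-frame [-2.7 50.6  9.8]  after-twist frame [-2.5 50.5 10.1]
```

```bash
python3 -m creep '[[-2,25,0,0],[-2,26,0,0],[0,0,15,0],[0,0,15,0],[0,0,0,0]]' >/dev/null;  python3 -m creep '[[0,0,0,0]]' >/dev/null; python3 d.py 649.7 -73 60 -0.473;python3 - <<'E'
from h import *
c=bot.read_camera('wrist');cv2.imwrite('pics/wrist10.png',c['img'][:,:,::-1])
c=bot.read_camera('side');cv2.imwrite('pics/side10.png',cv2.resize(c['img'][150:330,220:460,::-1],(800,600)))
E
```

```text
t 15.38 pos [643.8 -70.   62.8] yaw -0.474 twist -0.001 F [ 0.2 -0.6 -0.3] tilt [-0.003 -0.   ] q [ 0.14  0.54 -0.1  -0.   -0.93  0.96]
shift now-frame [ 6.6 -0.   2.8]  after-twist frame [ 6.6 -0.   2.8]
```

View pics/wrist10.png

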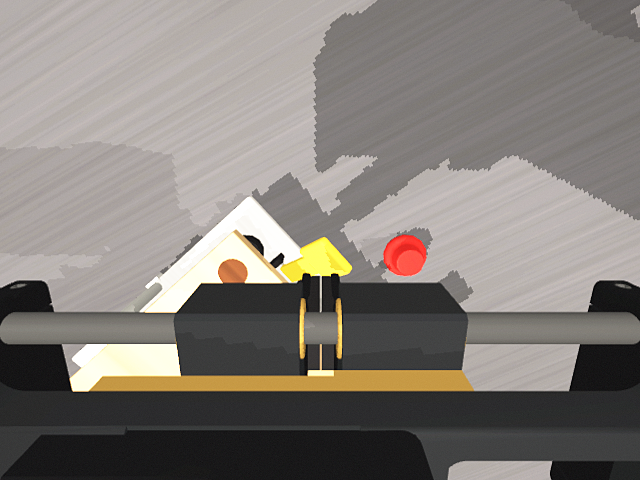

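View pics/side10.png

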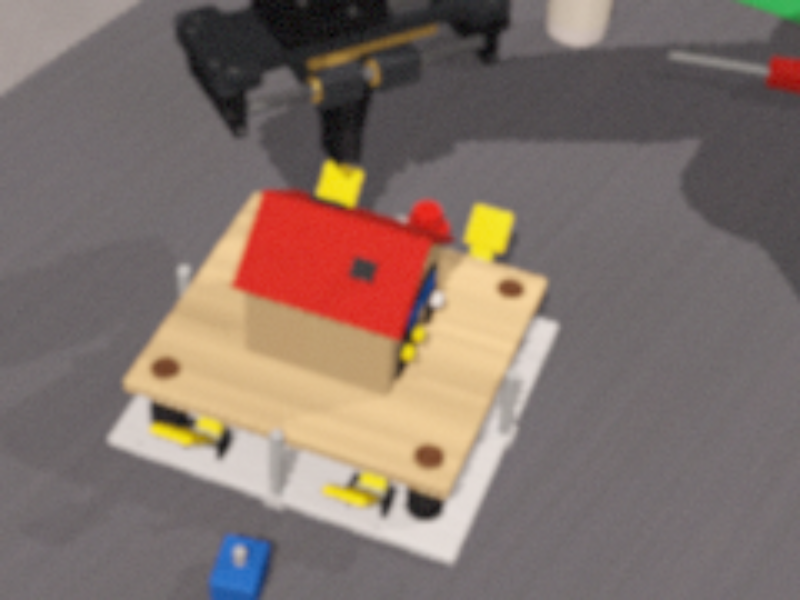

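The tips hover over the shim 4 pad, which appears at (318,258) in the wrist view. I'll check the knob cap's clearance before pushing outward.

```bash
python3 - <<'E'
from h import *
th=.247;Rm=np.array([[np.cos(th),-np.sin(th)],[np.sin(th),np.cos(th)]])
s=bot.read_state();c=bot.read_camera('wrist');T=wristT(c,s)
print(s['tool_pos'])
for n,uv,z in(('knob',(410,264),20),('pad',(318,258),58),('mark4',(232,271),53)):
    p=ray(c,uv,z,T);print(n,p.round(1),'stand',((p[:2]-[571.2,26])@Rm).round(1))
E
python3 d.py 649.7 -73 60 -0.473
```

```text
[645.28234383 -69.69125986  64.41454652]
knob [ 610.4 -121.5   20. ] stand [   1.9 -152.6]
pad [655.4 -72.1  58. ] stand [  57.6 -115.7]
mark4 [670.2 -21.1  53. ] stand [ 84.5 -69.9]
t 15.53 pos [645.4 -69.6  64.7] yaw -0.473 twist -0.0 F [-0.4 -0.3 -0.7] tilt [0.002 0.   ] q [ 0.14  0.54 -0.1   0.   -0.93  0.96]
shift now-frame [5.4 1.1 4.7]  after-twist frame [5.4 1.1 4.7]
```

```bash
python3 -m creep '[[5,1,3,0],[0,0,5,0],[0,0,0,0]]' |egrep 'pos|force'; python3 -m creep '[[1,1.2,4,0],[1,1.2,4,0],[0,0,0,0]]' |egrep 'pos|force';python3 -m creep '[[1,1.2,4,0],[1,1.2,4,0],[0,0,0,0]]' |egrep 'pos|force'
```

```text
tool_pos: [648.2, -73.1, 54.9]
force: [-0.9, 0.1, -0.5]
tool_pos: [648.5, -76.4, 46.6]
force: [-0.6, -0.1, -1.1]
tool_pos: [650.7, -80.2, 40.2]
force: [1.0, -1.5, 2.6]
```

```bash
python3 -m creep '[[1,1,4,0],[1,1,4,0],[1,1,4,0],[0,0,0,0]]' |egrep 'pos|force'; python3 -m creep '[[1,1,4,0],[1,1,4,0],[1,1,4,0],[0,0,0,0]]' |egrep 'pos|force'; python3 d.py 654.4 -91.2 0 -0.473
```

```text
tool_pos: [651.7, -83.6, 27.7]
force: [1.6, -1.5, 3.3]
tool_pos: [651.8, -87.1, 14.4]
force: [-0.1, 1.0, 1.7]
t 16.95 pos [651.8 -87.1  14.4] yaw -0.474 twist -0.001 F [-0.1  1.   1.7] tilt [-0.002  0.001] q [ 0.11  0.61 -0.12 -0.   -0.84  0.98]
shift now-frame [ 4.2  2.5 14.4]  after-twist frame [ 4.2  2.5 14.4]
```

```bash
python3 -m creep '[[1.5,1,3,0],[1.5,1,3,0],[1,0.5,3,0],[0,0,0,0]]' |egrep 'pos|force'; python3 -m creep '[[0,0,2,0],[0,0,1.5,0],[0,0,0,0]]' |egrep 'pos|force'; python3 d.py 654.4 -91.2 0 -0.473
```

```text
tool_pos: [654.3, -91.2, 5.6]
force: [0.3, -0.2, 0.4]
tool_pos: [654.8, -91.5, 3.0]
force: [0.2, -0.2, 1.5]
t 17.53 pos [654.8 -91.5   3. ] yaw -0.474 twist -0.001 F [ 0.2 -0.2  1.5] tilt [-0. -0.] q [ 0.11  0.63 -0.12  0.   -0.82  0.99]
shift now-frame [-0.5 -0.1  3. ]  after-twist frame [-0.5 -0.1  3. ]
```

```bash
python3 -m creep '[[0,0,1.5,0],[0,0,1.5,0],[0,0,0,0]]' |egrep 'pos|force'; python3 -m creep '[[0,0,1,0],[0,0,0,0]]' |egrep 'pos|force'; python3 -m creep '[[0,0,1,0],[0,0,0,0]]' |egrep 'pos|force'
```

```text
tool_pos: [655.0, -91.4, 0.2]
force: [-0.9, -0.8, 1.2]
tool_pos: [655.1, -91.4, -0.7]
force: [0.2, -0.4, 0.8]
tool_pos: [655.2, -91.3, -1.4]
force: [-0.0, -1.4, 1.7]
```

```bash
python3 -m creep '[[0,0,1,0],[0,0,0,0]]' |egrep 'pos|force'; python3 -m creep '[[0,0,1,0],[0,0,0,0]]' |egrep 'pos|force'; python3 -m creep '[[0,0,0.8,0],[0,0,0,0]]' |egrep 'pos|force'
```

```text
tool_pos: [655.2, -91.3, -1.6]
force: [-2.4, 0.1, 5.8]
tool_pos: [655.3, -91.3, -1.8]
force: [-2.9, -0.4, 9.6]
tool_pos: [655.4, -91.3, -1.9]
force: [-3.3, -0.6, 13.0]
```

The force climbs steeply at tip z of about 19 mm, which is the stop. I'll withdraw and check.

```bash
python3 -m creep '[[0,0,1,0],[0,0,0,0],[0,0,-5,0],[0,0,-20,0],[0,0,-30,0]]' |egrep 'pos|force'; python3 -m creep '[[0,0,-40,0],[0,0,-40,0],[0,30,-20,0],[0,36,0,0],[0,36,0,0]]' |egrep 'pos|force';  python3 -m creep '[[0,36,0,0],[0,36,0,0],[0,36,0,0],[0,0,0,0]]';python3 - <<'E'
from h import *
c=bot.read_camera('side');cv2.imwrite('pics/side11.png',cv2.resize(c['img'][150:330,220:460,::-1],(800,600)))
c=bot.read_camera('top');cv2.imwrite('pics/top11.png',cv2.resize(c['img'][180:320,220:400,::-1],(770,600)))
E
```

```text
tool_pos: [652.1, -90.9, 46.4]
force: [0.7, 0.5, -0.6]
tool_pos: [609.1, -181.9, 151.3]
force: [0.0, 0.2, -0.6]
clock: 19.78
tool_pos: [556.0, -282.1, 148.9]
orientation: [-3.052, 0.746, 0.003]
force: [0.5, 0.5, 0.2]
grip_width: 0.005
```

View pics/side11.png

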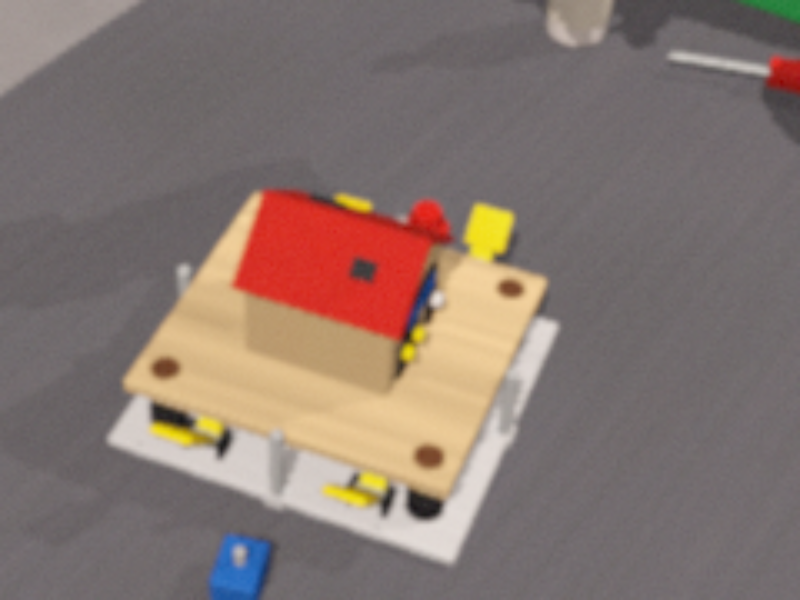

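View pics/top11.png

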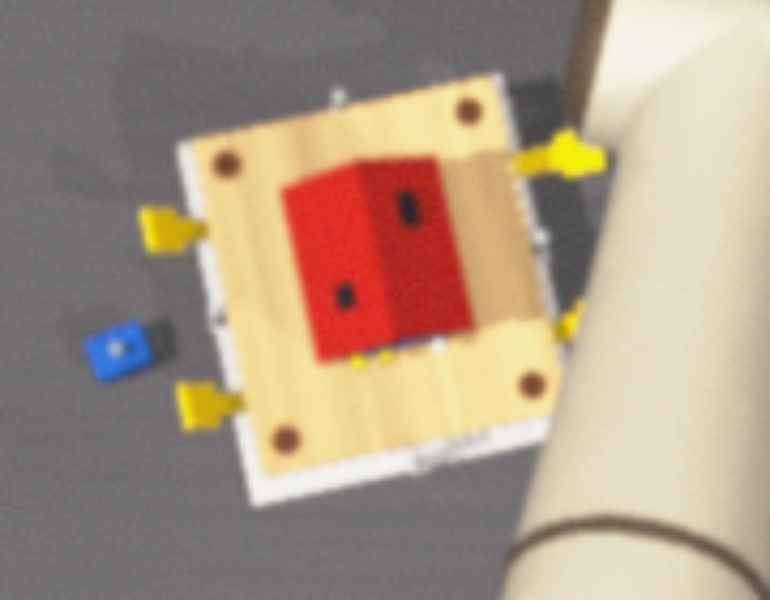

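Shim 4 is down and the others are standing. The arm hides part of the pad, so I'll move it aside and measure how flat the shim lies.

```bash
python3 -m creep '[[0,36,0,0],[0,36,0,0],[0,36,0,0],[0,36,0,0],[0,0,0,0]]' |egrep 'clock|pos|force';python3 - <<'E'
from h import *
th=.247;Rm=np.array([[np.cos(th),-np.sin(th)],[np.sin(th),np.cos(th)]])
c=bot.read_camera('top');cv2.imwrite('pics/top12.png',cv2.resize(c['img'][180:320,220:400,::-1],(770,600)))
hsv=cv2.cvtColor(c['img'],cv2.COLOR_RGB2HSV);my=cv2.inRange(hsv,(22,120,110),(36,255,255))
n,l,st,ce=cv2.connectedComponentsWithStats(my)
for i in range(1,n):
    if st[i][4]>25 and 220<ce[i][0]<400:
        vs,us=np.where(l==i)
        for z in (21,60):
            P=np.array([ray(c,(u,v),z)[:2] for u,v in zip(us,vs)]);Q=(P-[571.2,26])@Rm
            print(i,st[i][4],ce[i].round(1),'z',z,'x',Q[:,0].min().round(),Q[:,0].max().round(),'y',Q[:,1].min().round(),Q[:,1].max().round())
E
```

```text
clock: 20.3
tool_pos: [491.8, -409.3, 148.9]
force: [0.7, -0.0, 0.3]
1 196 [351.6 215.6] z 21 x 35.0 65.0 y -150.0 -93.0
1 196 [351.6 215.6] z 60 x 28.0 58.0 y -145.0 -89.0
2 118 [258.8 233.2] z 21 x 45.0 74.0 y 93.0 129.0
2 118 [258.8 233.2] z 60 x 38.0 66.0 y 92.0 127.0
3 148 [357.5 254.2] z 21 x -64.0 -33.0 y -134.0 -95.0
3 148 [357.5 254.2] z 60 x -69.0 -38.0 y -130.0 -92.0
6 129 [267.4 274. ] z 21 x -62.0 -33.0 y 93.0 130.0
6 129 [267.4 274. ] z 60 x -66.0 -38.0 y 91.0 127.0
```

View pics/top12.png

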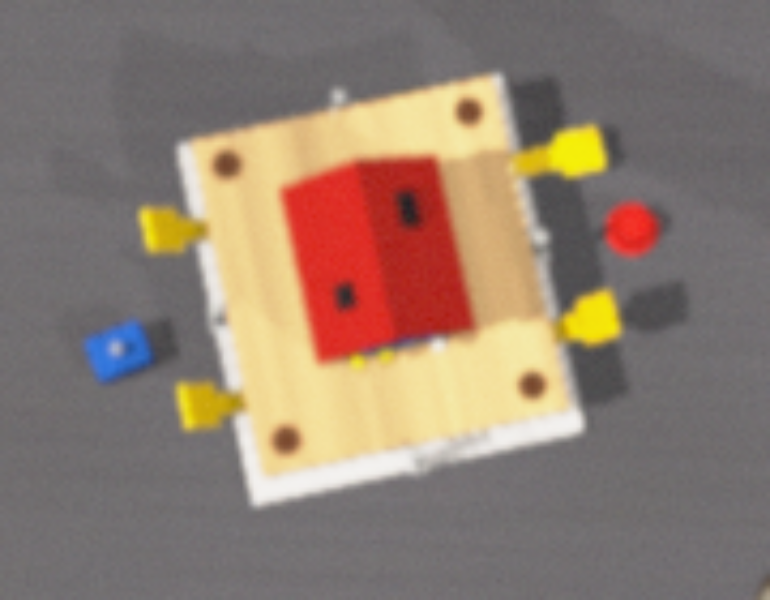

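The shim reaches 147 to 150 mm out, which matches its flat length. Contact height at the stop was about 18.5 mm, against 19 mm expected. The other three are up, and the plate and bystanders are where they were. Handing in.

```bash
python3 -c "
from station import bot
bot.job_done();print(bot.read_state()['clock'])"
```

```text
the job is handed in; nothing more can be done
the job is handed in; nothing more can be done
```

The corner that rocks is corner 4 (far right). I pressed its yellow shim down to the stop and handed the job in at about 20 s of the 51 s. No verdict was reported.

- **Pressing the corners:** Corners 1 and 2 held firm at 18 N and 15 N. Corner 4 began to give at about 3 N and went down about 6 mm by 8 N; I held it there at up to 12 N and let go. I did not press corner 3, since the rocking corner was already found.
- **Shim 4:** I pushed it down until it met the stop at 13 N. The fingertips were then about 18.5 mm above the table, where a flat pad should be at 19 mm. In the last top view its tip lies 147 to 150 mm out from the stand's centre, against 147 mm when flat.
- **The rest:** In the last pictures the other three shims stand up and the plate looks in place. The motor and knob cap show no visible shift. The other loose things were never approached, but I did not check them all again. The arm was clear of everything.

**What disagreed or was not checked:**
- The closed fingertips end about 20 mm short of the stated TCP: contact with the plate at 53 mm came at TCP height 32.6 mm. I worked from that measured offset.
- I judged shim 4's flatness from force, contact height and the top view, because the house hides that pad from the side camera.
- I did not measure the final heights of the corner marks; I only saw that they looked unchanged in the pictures.

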